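# Lock the parcel row with a wedge

## Task

The three taped parcels in the plywood packing tray are still loose. Take the large tapered wedge by its tab, set it upright, thin end down, into the gap between the sliding board and the tray's end wall, about the middle of the tray's width, and press it firmly straight down until it will go no further and the row is packed tight; then let go. Leave the straight block and the small wedge where they stand.

Things in the scene. Friction and masses are not known exactly. Their poses are not given: they have to be found in the camera images.
- wedge: Large pale wooden wedge, 96 mm tall, standing on its thin end. Origin: centre of its underside; x along its 60 mm width, y across its thickness, z up. Body 60 mm high, evenly tapered on both y faces from 50 mm thick down to 26 mm at the foot, same either way round. On it (z 60 to 96 mm) a parallel grip tab, 24 mm thick (y), 44 mm wide (x). About 0.12 kg.
- gap_floor (a point): Tray floor (8 mm above table) at mid-width, under the seated wedge's centre. x along the gap, y toward the parcels, z up. End wall (-y) and sliding board (+y), 55 mm high, slope like the wedge. Gap first 38 mm at the top, 16 at the floor, centred 4 mm toward -y. From foot height 25 mm, 5 to 20 N down pushes board and parcels to +y; tight: wedge x along this x, centre here, foot 6 mm up; it stays.
- straight_block: Bystander: straight pale wooden block, as tall as the large wedge and with the same tab, but 54 mm thick all the way down, too thick for the gap. Origin: centre of its underside, z up.
- small_wedge: Bystander: small slim pale wooden wedge, 66 mm tall, 44 mm wide, 18 mm thick at the foot and 28 mm at the top of its taper, too small to fill the gap. Origin: centre of its underside, z up.
There are look-alikes about, which are no part of the job. What is shaped like the wedge but red or turquoise is not meant.

How it is judged:
By the outcome, as a careful person would: the job done as asked, in the order asked, and still so for the second after the job is handed in, with the robot touching nothing.
It also fails if it takes over 38 s, if anything falls off the work surface, if the arm or the gripper's body presses on something with over 40 N, if the wrist force passes 120 N, or if a joint passes its speed limit or range.

## Robot

A 6-joint arm with a two-finger parallel gripper is mounted at the origin on a cart in front of the work surface, level with it; the furniture and walls round the work are solid. World frame = base frame: x ahead of the robot, y to its left, z up, the work surface at z = 0. Lengths are in m, angles in rad, forces in N, time in s.
With the tool pointing down it reaches from about 0.3 to 0.75 m from the base axis. Payload 8.5 kg.
Tool frame: the origin (TCP) lies on the mounting face of the last link; the fingertips stand 173 mm ahead of it and the grasp point (between the pads) lies 155 mm ahead of it; z points along the fingers, y is the line along which they close (so a half turn about z gives the same grasp; the last joint's range is limited). The gripper opens to 85 mm and grips with 20 to 120 N. Pads are 22 mm wide; open, the fingers measure 114 mm over their backs; the gripper's body (76 mm by 85 mm) begins 54 mm behind the grasp point. The pads swing forward as they close: fully open they stand 13 mm farther back than shut.
Start: joints at [0.924, 0.381, 1.297, -0, 1.464, -0.215], TCP at [0.23, 0.5, 0.405] pointing down, gripper open.
Joint ranges: [-3.11, 3.11], [-0.89, 2.33], [0.22, 2.48], [-1.42, 4.56], [0.17, 2.85], [-2.88, 2.88]. Speed limits (rad/s): [2.39, 2.39, 3.14, 3.14, 3.14, 3.14].

## Interface

Orientations are given as a unit quaternion [w, x, y, z].
In Python, from plant import manip gives the robot as it stands. Calls block until the motion is done:
- manip.move_to(position, orientation): joint-space move of the TCP to a pose.
- manip.line_to(position, attitude=None, feed=0.15, stop_force=None): straight line of the TCP; attitude=None keeps the orientation; feed is the mean speed in m/s. With stop_force (N) it stops when the force on the tool has changed by that much, and returns True; else False.
- manip.goto_joints(angles): joint-space move.
- manip.grip(opening, f_grip=None): finger opening in m; f_grip is the grip in N (None keeps the last); returns when the fingers have stopped.
- manip.hold(seconds).
- manip.solve_ik(position, orientation): joint angles nearest the present ones, or None.
- manip.grab_frame(name): name is "side" or "top" or "wrist"; returns a dict with "img" (420x560x3 uint8, blue, green, red), "z_map" (420x560 float32, m along the optical axis (not along the pixel's ray), 0 where there is no reading), "camera_matrix" (3x3 intrinsics, pixels), "view" (4x4, takes a point from world to camera coordinates). Camera axes: x right, y down, z forward; pixel columns grow to the right and rows downward; lengths in m; the calibration is good to about 2 mm. A picture is of the moment at which its call begins.
A pose or a line that the arm cannot do raises manip.MotionError and nothing moves.
- manip.close_job(): hands the job in; it is judged then, once.
Readings, each from a call of its own:
- manip.current_t(): time.
- manip.current_joint_pos(): joint angles.
- manip.current_dq(): joint speeds.
- manip.current_tau(): joint torques, N m.
- manip.current_position(): TCP position.
- manip.current_tool_rot(): TCP orientation.
- manip.current_wrist_force(): force on the tool from outside, world axes, zero at the start.
- manip.current_wrist_torque(): the same for the moment, N m.
- manip.current_gripper_width(): finger opening in m.
- manip.current_grip_force(): force on a finger pad.
Only numpy, scipy, OpenCV 4.12 (cv2) and the standard library are available. Lean on these libraries where they do the work, as an engineer would, in place of code of your own. Each camera call takes 0.05 s, during which the arm holds its last target. There are 200 camera calls.

## Working session

There is one attempt and no reset: what is moved stays moved. The work goes in short steps, each a Python script; the robot and the scene stay as the last script left them, time stands still between calls to the robot, and variables do not carry over. Pictures are saved under pics/ and viewed, at most 10 in all, crops included, and the job is handed in when it is done.

```bash
mkdir -p pics; python3 - <<'E'
from plant import manip
import cv2,numpy as np
for n in("top","side"):
    f=manip.grab_frame(n);cv2.imwrite(f"pics/{n}0.png",f["img"]);np.savez(f"{n}0.npz",**f)
    print(n,f["camera_matrix"].tolist(),np.round(f["view"],3).tolist())
print(manip.current_t())
E
```

```text
top [[523.3018186775066, 0.0, 269.25194695203237], [0.0, 523.3018186775066, 209.4337568505419], [0.0, 0.0, 1.0]] [[0.002, -1.0, -0.03, -0.063], [-0.992, 0.002, -0.126, 0.539], [0.126, 0.03, -0.992, 0.962], [0.0, 0.0, 0.0, 1.0]]
side [[495.8914684984097, 0.0, 285.23759017385856], [0.0, 495.8914684984097, 201.59728603006528], [0.0, 0.0, 1.0]] [[0.892, -0.451, -0.015, -0.505], [-0.297, -0.561, -0.773, 0.155], [0.34, 0.694, -0.635, 0.808], [0.0, 0.0, 0.0, 1.0]]
0.1
```

View pics/top0.png

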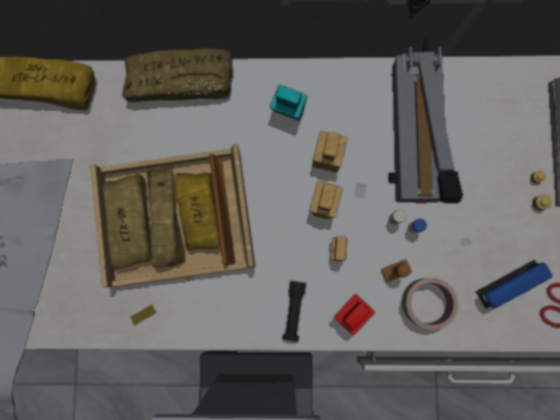

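View pics/side0.png

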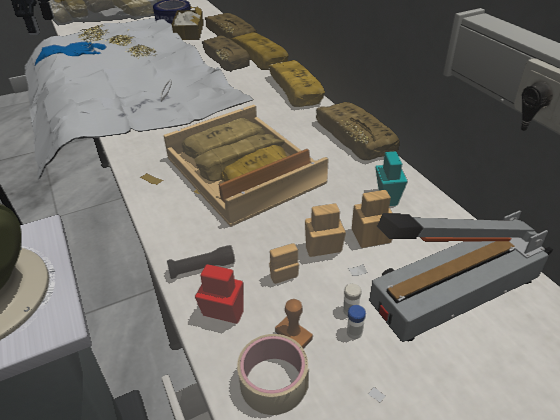

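The top picture shows the tray around (172,217). The brown sliding board is at about (222,208), and the gap lies between it and the end wall at about (242,205). There are three pale pieces: A (330,151), B (325,200) and a small one, C (339,248). The side picture shows them at A (372,220), B (325,230) and C (284,262). A and B differ only in taper, so I'll enlarge them.

```bash
cat > h.py <<'E'
import numpy as np,cv2
def pts(f):
    K=f["camera_matrix"];V=f["view"];z=f["z_map"];v,u=np.mgrid[:z.shape[0],:z.shape[1]]
    c=np.stack([(u-K[0,2])/K[0,0]*z,(v-K[1,2])/K[1,1]*z,z],-1)
    return (c-V[:3,3])@V[:3,:3]
E
python3 - <<'E'
import cv2,numpy as np
from h import pts
s=cv2.imread("pics/side0.png");t=cv2.imread("pics/top0.png")
a=cv2.resize(s[180:290,255:405],(800,587)) 
a=cv2.resize(s[180:290,255:405],(480,352),interpolation=cv2.INTER_CUBIC)
b=cv2.resize(t[120:270,290:370],(188,352),interpolation=cv2.INTER_CUBIC)
cv2.imwrite("pics/crop1.png",cv2.convertScaleAbs(np.hstack([a,b]),alpha=1.4))
f=dict(np.load("top0.npz"));P=pts(f);hsv=cv2.cvtColor(f["img"],cv2.COLOR_BGR2HSV)
for n,(u,v) in dict(A=(330,151),B=(325,200),C=(339,248)).items():
    w=P[v-28:v+28,u-26:u+26].reshape(-1,3);S=hsv[v-28:v+28,u-26:u+26,1].ravel()
    for lo,hi in((.085,.11),(.052,.068),(.01,.05)):
        q=w[(w[:,2]>lo)&(w[:,2]<hi)]
        if len(q)>8:
            r=cv2.minAreaRect((q[:,:2]*1000).astype(np.float32));print(n,lo,len(q),np.round(r[0],1),np.round(r[1],1),round(r[2],1),q[:,2].mean().round(4))
# tray profile
for v in (185,205,225):
    print(v,[tuple(np.round(P[v,u]*1000).astype(int)) for u in range(206,258,2)])
E
```

```text
A 0.085 330 [ 650.5 -176.8] [23.9 44.9] 76.8 0.0958
A 0.052 580 [ 651.  -176.9] [53.9 61.2] 76.7 0.0601
A 0.01 124 [ 622.3 -169.8] [52.9  3.3] 75.9 0.0301
B 0.085 337 [ 555.6 -168.1] [24.  44.1] 75.1 0.0959
B 0.052 513 [ 555.9 -168.2] [49.8 60.4] 74.9 0.0601
B 0.01 49 [ 527.3 -159.7] [39.2  0.8] 75.5 0.0325
C 0.052 214 [ 465.  -193.2] [18.3 43.6] 85.4 0.0649
C 0.01 108 [ 464.7 -193.2] [28.  42.8] 86.0 0.0368
185 [(np.int64(584), np.int64(57), np.int64(48)), (np.int64(584), np.int64(53), np.int64(50)), (np.int64(585), np.int64(50), np.int64(45)), (np.int64(587), np.int64(48), np.int64(30)), (np.int64(582), np.int64(40), np.int64(62)), (np.int64(581), np.int64(36), np.int64(64)), (np.int64(583), np.int64(33), np.int64(56)), (np.int64(586), np.int64(31), np.int64(40)), (np.int64(587), np.int64(29), np.int64(29)), (np.int64(590), np.int64(26), np.int64(17)), (np.int64(591), np.int64(24), np.int64(7)), (np.int64(591), np.int64(19), np.int64(11)), (np.int64(591), np.int64(16), np.int64(8)), (np.int64(591), np.int64(11), np.int64(10)), (np.int64(590), np.int64(7), np.int64(15)), (np.int64(5
[... 2142 characters left out ...]
4(19), np.int64(35)), (np.int64(510), np.int64(17), np.int64(27)), (np.int64(512), np.int64(14), np.int64(11)), (np.int64(512), np.int64(11), np.int64(7)), (np.int64(512), np.int64(7), np.int64(11)), (np.int64(512), np.int64(3), np.int64(7)), (np.int64(512), np.int64(-1), np.int64(13)), (np.int64(511), np.int64(-6), np.int64(24)), (np.int64(508), np.int64(-13), np.int64(55)), (np.int64(414), np.int64(-92), np.int64(1019)), (np.int64(507), np.int64(-21), np.int64(63)), (np.int64(507), np.int64(-24), np.int64(66)), (np.int64(513), np.int64(-24), np.int64(0)), (np.int64(513), np.int64(-28), np.int64(-1)), (np.int64(513), np.int64(-31), np.int64(-2)), (np.int64(513), np.int64(-36), np.int64(4))]
```

View pics/crop1.png

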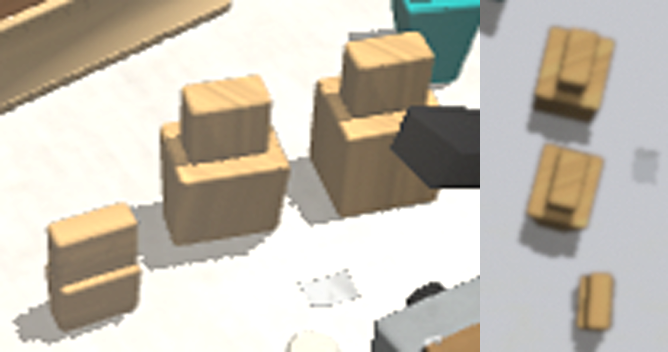

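A (54 × 61 mm, vertical sides) is the straight block and C is the small wedge. B (325,200) is the one meant: its top is 50 × 60 mm, it tapers visibly at the foot, and its tab is 24 × 44 mm. Next I'll fit the gap from the end wall and the board.

```bash
python3 - <<'E'
import cv2,numpy as np
from h import pts
f=dict(np.load("top0.npz"));P=pts(f)*1000
m=(P[...,2]>57)&(P[...,2]<72);m[:140]=0;m[280:]=0;m[:,:205]=0;m[:,260:]=0
n,l,st,_=cv2.connectedComponentsWithStats(m.astype(np.uint8))
for i in range(1,n):
    if st[i,4]>60:
        q=P[l==i];r=cv2.minAreaRect(q[:,:2].astype(np.float32));print(st[i],[np.round(a,1) for a in r],q[:,2].mean().round(1)); 
        vx,vy,x0,y0=cv2.fitLine(q[:,:2].astype(np.float32),cv2.DIST_HUBER,0,.01,.01).ravel();print("  line ang",np.degrees(np.arctan2(vy,vx)),x0,y0)
        print(np.round(cv2.boxPoints(r)))
th=np.radians(6.6);c,s=np.cos(th),np.sin(th)
X=P[...,0]*c+P[...,1]*s;Y=-P[...,0]*s+P[...,1]*c
roi=np.zeros(m.shape,bool);roi[140:285,205:262]=1
for x in range(440,680,30):
    k=roi&(abs(X-x)<8)&(P[...,2]<90)
    y=Y[k];z=P[...,2][k];o=np.argsort(y)
    b=[(int(yy),int(np.median(z[abs(y-yy)<1.5])))for yy in range(-95,-15,3) if (abs(y-yy)<1.5).any()];print(x,b)
E
```

```text
[232 144  22 123 746] [array([545.9, -13.5]), array([231.3,  11.6]), np.float64(8.0)] 62.7
  line ang 7.999227 543.9173 -14.192283
[[431. -24.]
 [432. -35.]
 [661.  -3.]
 [660.   8.]]
[209 154  19 110 563] [array([539. ,  31.6]), array([206.2,   9.9]), np.float64(8.0)] 62.3
  line ang 8.053181 536.8991 31.317587
[[436.  22.]
 [438.  12.]
 [642.  41.]
 [640.  51.]]
440 [(-95, 0), (-92, -1), (-89, 0), (-86, 0), (-83, 57), (-80, 63), (-77, 63), (-74, 60), (-71, 49), (-68, 33), (-65, 20), (-62, 8), (-59, 8), (-56, 8), (-53, 9), (-50, 8), (-47, 11), (-44, 22), (-41, 36), (-38, 52), (-35, 61), (-32, 61), (-29, 61), (-26, 10), (-23, 9), (-20, 9), (-17, 8)]
470 [(-95, 0), (-92, 1), (-89, 0), (-86, 0), (-83, 38), (-80, 63), (-77, 62), (-74, 63), (-71, 50), (-68, 36), (-65, 23), (-62, 8), (-59, 8), (-56, 7), (-53, 9), (-50, 8), (-47, 9), (-44, 21), (-41, 34), (-38, 50), (-35, 59), (-32, 63), (-29, 63), (-26, 58), (-23, 44), (-20, 43), (-17, 35)]
500 [(-95, 1), (-92, 0), (-89, 0), (-86, 0), (-83, 31), (-80, 62), (-77, 63), (-74, 62), (-71, 55), (-68, 41), (-65, 25), (-62, 11), (-59, 8), (-56, 9
[... 894 characters left out ...]
 7), (-44, 9), (-41, 22), (-38, 33), (-35, 47), (-32, 61), (-29, 63), (-26, 62), (-23, 59), (-20, 34), (-17, 44)]
620 [(-95, 1), (-92, 0), (-89, 0), (-86, 0), (-83, 0), (-80, 33), (-77, 63), (-74, 62), (-71, 61), (-68, 54), (-65, 39), (-62, 22), (-59, 8), (-56, 8), (-53, 9), (-50, 9), (-47, 9), (-44, 8), (-41, 19), (-38, 33), (-35, 47), (-32, 59), (-29, 63), (-26, 62), (-23, 64), (-20, 30), (-17, 7)]
650 [(-95, 0), (-92, 1), (-89, 0), (-86, 0), (-83, 1), (-80, 10), (-77, 62), (-74, 62), (-71, 62), (-68, 55), (-65, 43), (-62, 33), (-59, 32), (-56, 31), (-53, 32), (-50, 29), (-47, 31), (-44, 32), (-41, 31), (-38, 31), (-35, 33), (-32, 35), (-29, 34), (-26, 34), (-23, 31), (-20, 34), (-17, 33)]
```

```bash
cat >> h.py <<'E'
from scipy.spatial.transform import Rotation as R
from plant import manip
def quat(deg):  # tool down, tool y along world direction deg
    d=np.array([np.cos(np.radians(deg)),np.sin(np.radians(deg)),0]);z=np.array([0,0,-1.])
    q=R.from_matrix(np.column_stack([np.cross(d,z),d,z])).as_quat();return [q[3],q[0],q[1],q[2]]
def best(p,deg):
    j0=manip.current_joint_pos();o=[]
    for a in(deg,deg+180):
        j=manip.solve_ik(p,quat(a))
        if j is not None:o.append((np.abs(np.array(j)-j0).max(),a,j))
    o.sort(key=lambda t:t[0]);print([(round(t[0],2),t[1]) for t in o]);return o[0][1]
E
python3 - <<'E'
from h import *
p=[.5557,-.1681,.155+.082]
hi=p[:2]+[.36]
a=best(hi,75.0);manip.move_to(hi,quat(a))
print(manip.line_to(p,feed=.12,stop_force=15))
manip.grip(0.0,100)
print(manip.current_gripper_width(),manip.current_grip_force(),manip.current_position(),manip.current_t())
if manip.current_gripper_width()>.02:
    manip.line_to(hi,feed=.12)
    f=manip.grab_frame("side");cv2.imwrite("pics/lift.png",f["img"]);np.savez("lift.npz",**f)
    print(manip.current_gripper_width(),manip.current_wrist_force(),a,manip.current_t())
E
```

```text
[(np.float64(1.55), 255.0), (np.float64(1.59), 75.0)]
False
0.022827143021994106 98.28523993492126 [ 0.55579786 -0.16815048  0.237342  ] 4.5
0.022870937309456864 [-1.07816559 -0.12127719 -1.69654652] 255.0 5.725
```

View pics/lift.png

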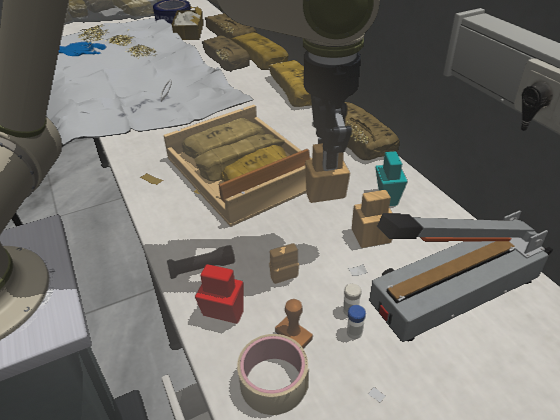

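The wedge is held upright at (327,180) in the side view, with both bystanders untouched. Next I'll carry it over the gap and lower it to foot height 30 mm above the tray floor.

```bash
python3 - <<'E'
from h import *
q=quat(278.0);o=.237
manip.line_to([.5426,.010,.36],q,feed=.15)
print(manip.line_to([.5426,.010,o+.075],feed=.1,stop_force=10))
f=manip.grab_frame("side");cv2.imwrite("pics/over.png",cv2.resize(f["img"][100:250,150:370],(800,545),interpolation=cv2.INTER_CUBIC))
w0=np.array(manip.current_wrist_force())
print(manip.line_to([.5426,.010,o+.008+.030],feed=.05,stop_force=6))
print(manip.current_position(),np.array(manip.current_wrist_force())-w0,manip.current_wrist_torque(),manip.current_t())
E
```

```text
False
False
[0.54269778 0.00996957 0.27521791] [-0.15323892 -0.86767392  0.34502214] [ 0.0092313   0.01012755 -0.06146189] 8.6417
```

View pics/over.png

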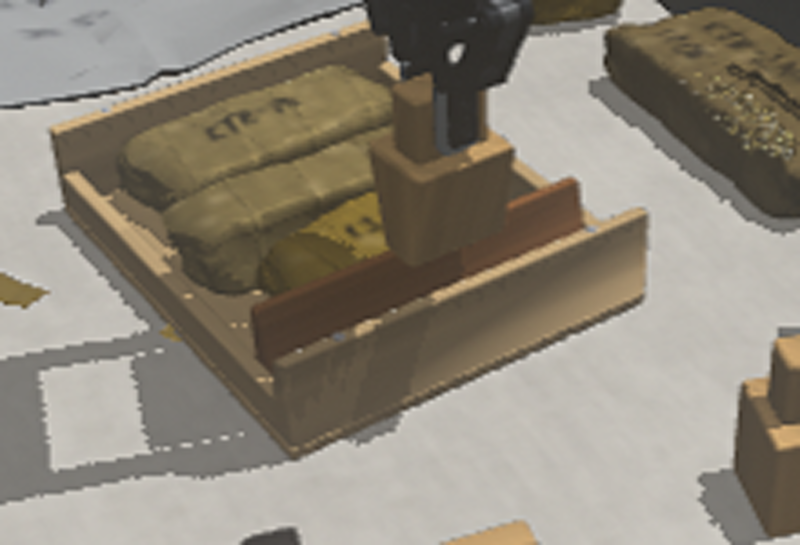

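The wedge's foot is centred above the gap at (440,240) and aligned with the walls. It then entered to 30 mm above the floor without contact. Next I'll press down in small steps, following the end wall's slope.

```bash
python3 - <<'E'
from h import *
o=.237;n=np.array([-np.sin(np.radians(8)),np.cos(np.radians(8))]);c=np.array([.5426,.010])
w0=np.array(manip.current_wrist_force())
for h in (25,22,19,16,13,10,8,6,5,4):
    xy=c+n*max(0,(25-h)*.0002)
    s=manip.line_to([*xy,o+.008+h/1000],feed=.02,stop_force=45)
    w=np.array(manip.current_wrist_force())-w0;p=manip.current_position()
    print(h,s,np.round(p,4),np.round(w,1),round(manip.current_gripper_width(),4),round(manip.current_t(),2))
    if s or w[2]>50 or np.linalg.norm(w)>65: break
f=manip.grab_frame("side");cv2.imwrite("pics/press.png",cv2.resize(f["img"][100:250,150:370],(800,545),interpolation=cv2.INTER_CUBIC))
E
```

```text
25 False [0.5426 0.0099 0.2699] [-0.2 -0.2 -0.4] 0.0225 9.04
22 False [0.5425 0.0106 0.2669] [ 0.6 -0.3 -0.4] 0.0224 9.34
19 False [0.5425 0.0111 0.2639] [ 1.1 -1.7 -1.1] 0.0225 9.64
16 False [0.5424 0.0117 0.2609] [ 1.2 -2.8 -0.8] 0.0228 9.94
13 False [0.5424 0.0123 0.2579] [ 2.1 -3.6 -1.5] 0.0231 10.24
10 False [0.5423 0.0129 0.255 ] [ 2.1 -4.6 -0.5] 0.0226 10.54
8 False [0.5422 0.0133 0.2531] [ 1.2 -3.9 -0.4] 0.0228 10.79
6 False [0.5422 0.0135 0.2513] [ 2.1 -5.4  1.6] 0.0226 11.04
5 False [0.5423 0.0135 0.2508] [ 1.  -6.6  6.2] 0.0227 11.29
4 False [0.5422 0.0137 0.2505] [-0.9 -7.  12.9] 0.023 11.54
```

View pics/press.png

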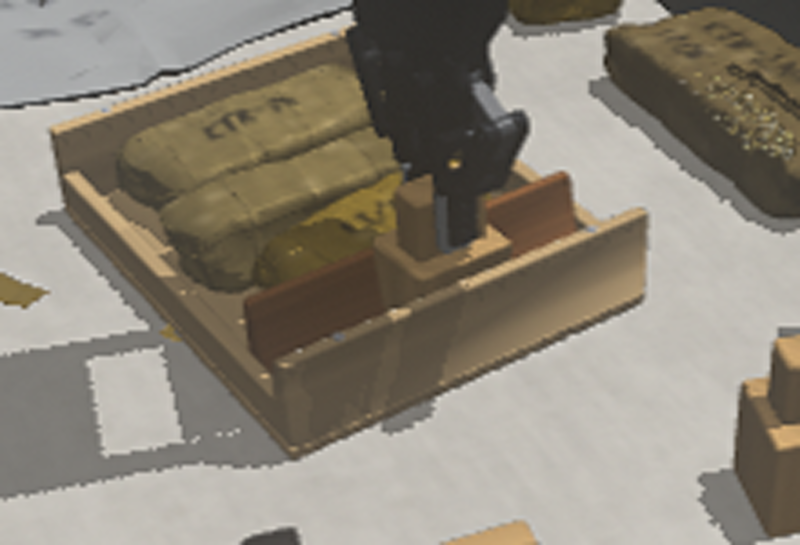

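The wedge is seated at (440,240), with its shoulders just above the wall tops. The resistance is only now rising, at a foot height of about 5.5 mm, so I'll press firmly straight down to confirm it is tight.

```bash
python3 - <<'E'
from h import *
p0=manip.current_position();w0=np.array(manip.current_wrist_force())
for dz in (.004,.008,.012,.016):
    s=manip.line_to([.5422,.0138,p0[2]-dz],feed=.015,stop_force=30)
    print(dz,s,np.round(manip.current_position(),4),np.round(np.array(manip.current_wrist_force())-w0,1),round(manip.current_gripper_width(),4))
    if s or manip.current_wrist_force()[2]-w0[2]>30: break
manip.hold(.5);print(np.round(manip.current_position(),4),np.round(np.array(manip.current_wrist_force()),1),manip.current_t())
f=manip.grab_frame("side");P=pts(f)*1000
m=(P[...,2]>85)&(P[...,2]<116)&(abs(P[...,0]-542)<35)&(abs(P[...,1]-14)<30)
cv2.imwrite("pics/press2.png",cv2.resize(f["img"][100:250,150:370],(800,545),interpolation=cv2.INTER_CUBIC))
E
```

```text
0.004 True [0.5423 0.0136 0.2499] [ 1.5  7.2 -6.7] 0.0227
[0.5423 0.0136 0.2499] [-1.  -0.4  7. ] 12.325
```

```bash
python3 - <<'E'
from h import *
p0=manip.current_position()
s=manip.line_to([p0[0],p0[1],p0[2]-.012],feed=.015,stop_force=45)
print(s,np.round(manip.current_position(),4),np.round(manip.current_wrist_force(),1),manip.current_gripper_width())
manip.hold(.3);manip.grip(.06);p=manip.current_position()
manip.line_to([p[0],p[1],p[2]+.1],feed=.1)
q=quat(278.0);manip.line_to([.42,-.12,.40],feed=.2);manip.hold(.3)
print(manip.current_t())
f=manip.grab_frame("top");cv2.imwrite("pics/end.png",f["img"]);P=pts(f)*1000
for lo,hi in((96,120),(70,82)):
    m=(P[...,2]>lo)&(P[...,2]<hi)&(abs(P[...,0]-542)<45)&(abs(P[...,1]-14)<40);w=P[m]
    r=cv2.minAreaRect(w[:,:2].astype(np.float32));print(len(w),np.round(r[0],1),np.round(r[1],1),r[2],np.median(w[:,2]))
for u,v,R_ in((330,151,20),):
    m=(P[...,2]>85)&(P[...,2]<110)&(abs(P[...,0]-650)<35)&(abs(P[...,1]+177)<35);print("A",np.round(P[m].mean(0),1))
s=manip.grab_frame("side");cv2.imwrite("pics/end2.png",cv2.resize(s["img"][100:300,150:420],(800,592),interpolation=cv2.INTER_CUBIC))
E
```

```text
True [0.5421 0.0138 0.2498] [ 0.1 -0.3  6.9] 0.02293644562773445
16.0667
350 [543.1  14.1] [44.  24.3] 8.295354843139648 108.67697653127053
470 [543.2  14.1] [60.  49.9] 7.773019313812256 73.09106892911706
A [ 649.5 -176.4   95.8]
```

View pics/end2.png

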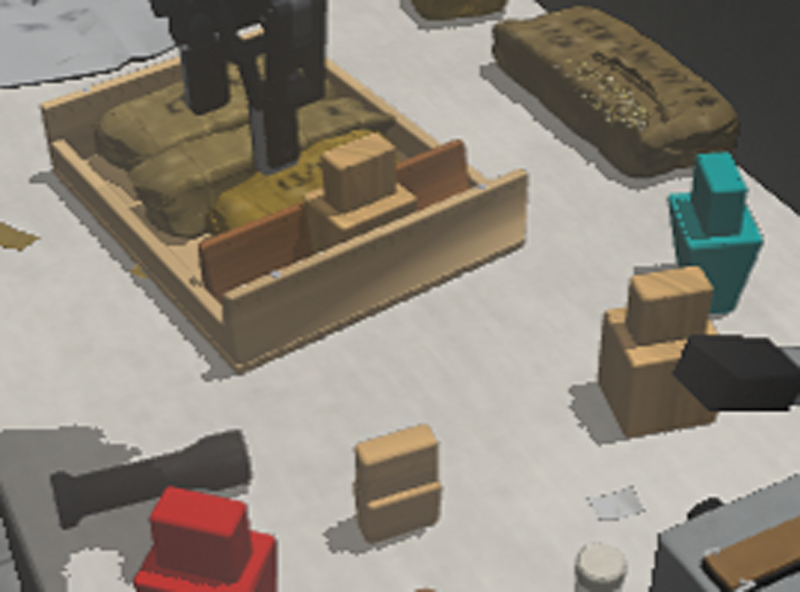

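View pics/end.png

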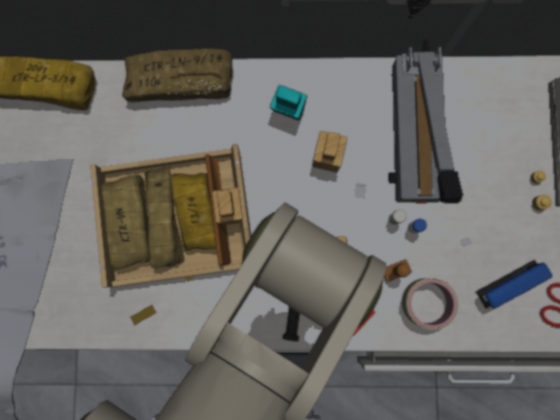

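The wedge sits at (358,175) in the side crop and (228,203) in the top view. It is upright and aligned to 8°, centred within about 1 mm of my estimate, with its foot about 5 mm above the floor. The board has moved up against the parcels, the bystanders are untouched and the gripper is clear, so I'm handing in.

```bash
python3 -c "
from plant import manip
print(manip.close_job(),manip.current_t())"
```

```text
the job is handed in; nothing more can be done
the job is handed in; nothing more can be done
```

The large wedge is pressed tight into the gap at mid-width with the row packed and then released; the straight block and small wedge were left where they stood, and the job was handed in at about 16 s.

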